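# Break down the die stack onto its inspection stations

### The job

Take the stack of machined die parts apart one piece at a time from the top, and set each down (do not drop it) on its own station, in this order: the punch standing upright in the middle of the round dish, the ring over the post and down on its foot, the square block flat in the middle of the dark granite plate, and last the long base plate squarely across both parallels, centred on them. Leave the tin and the sheet-metal parts box where they are.

Things in the scene. Friction and masses are not known exactly. Their poses are not given: they have to be found in the camera images.
- punch: Steel punch, top of the stack, standing upright: round flange at the bottom 34 mm diameter and 8 mm high, then a round stem 22 mm diameter up to the top at 44 mm. Origin at the centre of its underside, z up its axis. About 0.15 kg.
- ring: Dark steel ring, second from the top: 44 mm outer diameter, 24 mm bore, 18 mm high. Origin on its axis at the underside, z along the axis. It lies flat on the block; the punch's flange stands on it. About 0.15 kg.
- block: Plain square steel block, 52 x 52 mm, 24 mm high, third from the top. Origin at the centre of its underside, x and y square to its sides, z up. It lies on the base plate. About 0.5 kg.
- base_plate: Aluminium plate at the bottom of the stack, lying on the table: 110 mm along its x, 60 mm along its y, 20 mm high, with four small dark dowel holes near the corners of its top (drawn only). Origin at the centre of its underside, z up. About 0.36 kg.
- dish: Station for the punch: round shallow aluminium dish, fixed; 86 mm outside diameter at the rim, about 76 mm across the flat inside, 14 mm high. Origin at the centre of its underside; its inner floor is 4 mm above the origin.
- post_stand: Station for the ring: fixed round grey foot 72 mm in diameter, 6 mm high, with a thin upright brass post 8 mm in diameter on its centre, whose top is 34 mm above the origin. Origin at the centre of the underside, z up along the post.
- granite: Station for the block: fixed dark square granite plate 80 x 80 mm, 25 mm high. Origin at the centre of its underside, z up, x and y square to its sides; its top is 25 mm above the origin.
- parallels: Station for the base plate: fixed grey sheet 100 x 84 mm (x by y), 4 mm thick, carrying two parallel steel bars, each 12 mm wide and 80 mm long along y, at x = -35 and +35 mm, their tops 16 mm above the origin. Origin at the centre of the underside, z up. The base plate lies on both bars with its long x axis along this x axis (either way round).
- parts_box: Bystander: loose open sheet-metal box 120 x 60 mm (x by y), 35 mm high. Origin at the centre of its underside. Not to be moved.
- tin: Bystander: loose green round tin, 60 mm in diameter, 80 mm high. Origin at the centre of its underside. Not to be moved.
There are look-alikes about, which are no part of the job. What is shaped like the punch but orange or turquoise is not meant.

How it is judged:
On the way, in this order (a step that is already met when the one before it is completed fails the run):
1. the punch stands in the round dish, let go (horizontal distance between punch and dish below 0.02 m and z of punch in the frame of dish between 0.001 and 0.008 m and angle between punch's own z axis and vertical below 0.1 rad and contact force between punch and the fingers below 0.2 N), for 0.2 s.
2. the ring lies on the foot of the post stand with the post through it, let go (horizontal distance between ring and post_stand below 0.011 m and z of ring in the frame of post_stand between 0.003 and 0.01 m and angle between ring's own z axis and vertical below 0.1 rad and contact force between ring and the fingers below 0.2 N), for 0.2 s.
3. the square block lies flat in the middle of the granite plate, let go (horizontal distance between block and granite below 0.014 m and z of block in the frame of granite between 0.022 and 0.029 m and angle between block's own z axis and vertical below 0.1 rad and contact force between block and the fingers below 0.2 N), for 0.2 s.
4. the base plate lies across both parallels, let go (horizontal distance between base_plate and parallels below 0.015 m and z of base_plate in the frame of parallels between 0.013 and 0.02 m and angle between base_plate's own z axis and vertical below 0.1 rad and angle between the x axis of base_plate and the x axis of parallels, either way round below 0.2 rad and contact force between base_plate and the fingers below 0.2 N), for 0.2 s.
At the end, for the whole second after the job is handed in: All released, at rest, upright within 0.1 rad and seated on their stations (height within 3 mm): punch within 20 mm of the dish's centre, ring within 11 mm of the post's axis, block within 14 mm of the granite's centre, base plate within 15 mm of the parallels' centre and 0.2 rad of their x axis (horizontal distance between punch and dish below 0.02 m and z of punch in the frame of dish between 0.001 and 0.008 m and angle between each of punch, ring, block, base_plate's own z axis and vertical below 0.1 rad and linear speed of each of punch, ring, block, base_plate below 0.02 m/s and angular speed of each of punch, ring, block, base_plate below 0.2 rad/s and horizontal distance between ring and post_stand below 0.011 m and z of ring in the frame of post_stand between 0.003 and 0.01 m and horizontal distance between block and granite below 0.014 m and z of block in the frame of granite between 0.022 and 0.029 m and horizontal distance between base_plate and parallels below 0.015 m and z of base_plate in the frame of parallels between 0.013 and 0.02 m and angle between the x axis of base_plate and the x axis of parallels, either way round below 0.2 rad); the robot touches nothing.
It fails at once if the parts box is moved by more than 30 mm (distance of parts_box from where it was at the start of the episode above 0.03 m).
It fails at once if the tin is moved by more than 30 mm (distance of tin from where it was at the start of the episode above 0.03 m).
It fails at once if a part of the stack is dropped (falls freely from more than about 25 mm) ((linear speed of punch above 0.7 m/s and contact force between punch and the fingers below 0.1 N) or (linear speed of ring above 0.7 m/s and contact force between ring and the fingers below 0.1 N) or (linear speed of block above 0.7 m/s and contact force between block and the fingers below 0.1 N) or (linear speed of base_plate above 0.7 m/s and contact force between base_plate and the fingers below 0.1 N)).
It also fails if it takes over 112 s, if anything falls off the work surface, if the arm or the gripper's body presses on something with over 40 N, if the wrist force passes 120 N, or if a joint passes its speed limit or range.

### The arm

A 6-joint arm with a two-finger parallel gripper is mounted at the origin on the work surface. World frame = base frame: x ahead of the robot, y to its left, z up, the work surface at z = 0. Lengths are in m, angles in rad, forces in N, time in s.
With the tool pointing down it reaches from about 0.3 to 0.775 m from the base axis. Payload 14.6 kg.
Tool frame: the origin (TCP) lies on the mounting face of the last link; the fingertips stand 199 mm ahead of it and the grasp point (between the pads) lies 180 mm ahead of it; z points along the fingers, y is the line along which they close (so a half turn about z gives the same grasp; the last joint's range is limited). The gripper opens to 94 mm and grips with 3 to 60 N. Pads are 16 mm wide; open, the fingers measure 119 mm over their backs; the gripper's body (75 mm by 177 mm) begins 78 mm behind the grasp point.
Start: joints at [-0.067, 0.3, 1.521, -0, 1.321, -0.067], TCP at [0.55, -0, 0.405] pointing down, gripper open.
Joint ranges: [-3.03, 3.03], [-0.79, 2.21], [0.23, 2.52], [-1.04, 4.18], [0, 3.07], [-2.55, 2.55]. Speed limits (rad/s): [2.22, 2.22, 2.57, 3.14, 3.14, 3.14].

### API

Orientations are given as [roll, pitch, yaw] about the fixed x, y, z axes, in that order (R = Rz(yaw) Ry(pitch) Rx(roll)).
In Python, from station import telemetry, cams, workorder, finder gives the robot as it stands.
- The arm moves only by the tool jog_arm, never from a script. Its argument "rows" is a list of rows, each an object with "gripper": the finger opening in m, from 0 to 0.094; "slide": the shift along the tool's x, y, z in m, a list of three; "spin": the turn about the tool's z in rad. In form: [{"gripper": gripper, "slide": [tx, ty, tz], "spin": spin}, ...]. A call has 1 to 8 rows; each row is the pose to reach, as a shift and turn from the pose commanded when the call began, along the tool's axes at that moment; what a row does not reach only later rows make up. A row lasts 1/10 s, in which the tool goes at most 50 mm and 8.59 degrees, less where a joint would pass 70% of its speed; a pose out of reach is approached as far as the arm can. A call with a gripper value outside its range is refused whole. The fingers move at their own pace and stop on an object; "squeeze" is the grip in N (left out, the last holds). Time passes only in rows, so rows that repeat a pose let the fingers close. It gives the time, the measured TCP pose, the force, the opening and the grip force at its end, in the units of the state.
- telemetry.get_obs(): the state, without advancing time (a new reading comes with each control period).
- cams.camera(name): name is "scene" or "side" or "wrist"; returns (picture, depth): 400x640x3 uint8, red, green, blue; 400x640 float32, m along the optical axis (not along the pixel's ray), 0 where there is no reading.
- cams.camera_info(name): a dict with "camera_matrix" (3x3 intrinsics, pixels), "k1" (the pictures are not rectified: a ray, as slopes to the right and down, at radius r is drawn at 1 + k1 r^2 times it, then the intrinsics apply), "R" (3x3) and "t" (3): a world point X has camera coordinates R X + t; the wrist camera has in their place "tool_from_camera" (4x4, takes a point from camera to tool coordinates, whose origin is the TCP and whose axes are the flange's). Camera axes: x right, y down, z forward; pixel columns grow to the right and rows downward; lengths in m; the calibration is good to about 2 mm. A picture is of the moment at which its call begins: read the wrist's pose just before it. camera_info takes no time and is no camera call.
- workorder.hand_in(): hands the job in; it is judged then, once.
Trained networks look in the newest picture that a camera, given by its name, has taken for a name from the list of things; names that differ only in an ending like _2 or _b are one class to them, and where a whole thing is asked for, a point or a joint stands for the part that bears it (a point fixed in the world has none). Each returns a list of dicts, best first, with "confidence" (0 to 1); they miss things now and then, are a little off and sometimes report something else, mostly with a low value. They report only what shows in the picture. A call takes as long as a camera call. They do not tell look-alikes from the thing itself.
- finder.find_in(target, camera): "point" ([x, y, z] in m, in world coordinates, good to about 4 mm: the middle of the surface that is visible of it).
- finder.masks_of(target, camera): "region" (400x640 bool, what is visible of it).
The state is a dict: "time_s": time; "qpos": joint angles; "joint_vel": joint speeds; "tau": joint torques, N m; "ee_pos": TCP position; "eef_rot": TCP orientation; "force": force on the tool from outside, world axes, zero at the start; "moment": the same for the moment, N m; "grip_width": finger opening in m; "grip_force": force on a finger pad.
Only numpy, scipy, OpenCV 4.12 (cv2) and the standard library are available. Lean on these libraries where they do the work, as an engineer would, in place of code of your own. Each camera call takes 0.05 s, during which the arm holds its last target. There are 200 camera calls.

## Working session

There is one attempt and no reset: what is moved stays moved. The work goes in short steps, Python scripts to look and compute and a tool call to move; the robot and the scene stay as the last step left them, time stands still between calls to the robot, and variables do not carry over. Pictures are saved under pics/ and viewed, at most 14 in all, crops included, and the job is handed in when it is done.

Besides the shell and the picture viewer there is one more tool, called by a JSON object that holds its "fn" and its "kwargs". jog_arm: Moves the arm, as the interface text tells. Its arguments: {"type":"object","properties":{"rows":{"type":"array","items":{"type":"object","properties":{"gripper":{"type":"number"},"slide":{"type":"array","items":{"type":"number"}},"spin":{"type":"number"}}}},"squeeze":{"type":"number"}},"required":["rows"]}

```bash
mkdir -p pics; ls; cat > h.py <<'E'
import numpy as np, cv2
from station import telemetry, cams, workorder, finder
from scipy.spatial.transform import Rotation as Ro
def snap(c):
    o=telemetry.get_obs(); im,d=cams.camera(c); return o,im,d
def world(c,o,d):
    i=cams.camera_info(c); K=np.array(i["camera_matrix"]); h,w=d.shape
    u,v=np.meshgrid(np.arange(w),np.arange(h))
    p=np.stack([u,v],-1).reshape(-1,1,2).astype(np.float64)
    n=cv2.undistortPoints(p,K,np.array([i["k1"],0,0,0,0.]),None,None).reshape(h,w,2)
    P=np.dstack([n[...,0]*d,n[...,1]*d,d])
    if "R" in i: W=(P-np.array(i["t"]))@np.array(i["R"])
    else:
        T=np.array(i["tool_from_camera"]); R=Ro.from_euler("xyz",o["eef_rot"]).as_matrix()
        W=(P@T[:3,:3].T+T[:3,3])@R.T+np.array(o["ee_pos"])
    W[d<=0]=np.nan
    return W
def save(n,im): cv2.imwrite("pics/"+n+".png",im[...,::-1])
E
python3 - <<'E'
from h import *
for c in ["scene","side"]:
    o,im,d=snap(c); save(c+"0",im); np.savez("/tmp/"+c+".npz",im=im,d=d,W=world(c,o,d))
    print(c,{k:np.round(v,3).tolist() for k,v in cams.camera_info(c).items()})
print(o)
for t in "punch ring block base_plate dish post_stand granite parallels parts_box tin".split():
    r=finder.find_in(t,"scene"); print(t,[(np.round(x["point"],3).tolist(),round(x["confidence"],2)) for x in r[:4]])
E
```

```text
pics
scene {'camera_matrix': [[370.921, 0.0, 318.573], [0.0, 370.921, 197.638], [0.0, 0.0, 1.0]], 'k1': 0.007, 'R': [[-0.517, 0.856, -0.013], [0.516, 0.3, -0.802], [-0.683, -0.421, -0.597]], 't': [0.274, -0.244, 1.484]}
side {'camera_matrix': [[414.712, 0.0, 316.786], [0.0, 414.712, 194.755], [0.0, 0.0, 1.0]], 'k1': -0.106, 'R': [[0.947, -0.321, 0.0], [-0.144, -0.426, -0.893], [0.287, 0.846, -0.449]], 't': [-0.504, 0.167, 0.774]}
{'time_s': 0.05, 'qpos': array([-6.65903906e-02,  3.00462974e-01,  1.52154517e+00, -7.02003557e-07,
        1.32072778e+00, -6.66164008e-02]), 'joint_vel': array([-1.57693125e-04, -7.44637870e-04, -3.51501915e-04, -1.43391825e-05,
        1.06805437e-03,  8.71865353e-04]), 'tau': array([ 1.78235168e-03, -5.33217037e+01, -3.53708732e+01,  7.11104739e-02,
        2.35331728e-02, -8.81571100e-05]), 'ee_pos': array([5.49971791e-01, 4.18424681e-06, 4.04105855e-01]), 'eef_rot': array([-3.14045187e+00, -7.54260800e-05,  1.57082247e+00]), 'force': array([1.29668891, 0.08571219, 0.10354061]), 'moment': array([-0.00079352,  0.05769075,  0.00294683]), 'grip_force': 0.0, 'grip_width': 0.09397408761832009}
punch [([0.472, -0.01, 0.081], 0.65), ([0.458, 0.096, 0.024], 0.52), ([0.413, -0.095, 0.022], 0.52), ([0.511, -0.102, 0.021], 0.41)]
ring [([0.483, -0.006, 0.057], 0.54)]
block [([0.489, -0.001, 0.036], 0.67)]
base_plate [([0.501, 0.0, 0.018], 0.85), ([0.653, 0.338, 0.002], 0.61)]
dish [([0.494, -0.209, 0.003], 0.54)]
post_stand [([0.467, 0.239, 0.008], 0.91)]
granite [([0.644, 0.112, 0.024], 0.79), ([0.468, 0.239, 0.008], 0.41), ([0.491, -0.21, 0.007], 0.25)]
parallels [([0.646, -0.119, 0.007], 0.61)]
parts_box [([0.656, 0.338, 0.004], 0.8)]
tin [([0.652, -0.327, 0.057], 0.88)]
```

View pics/scene0.png

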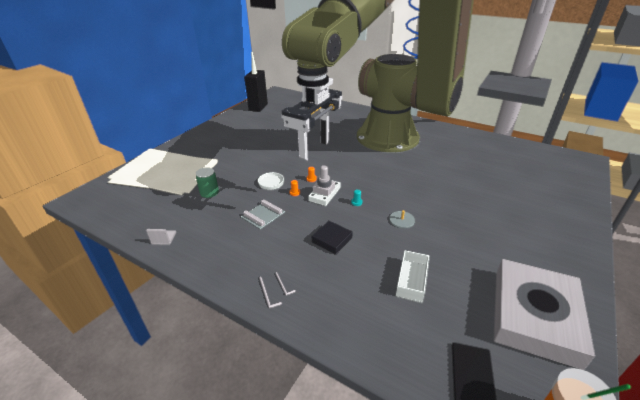

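View pics/side0.png

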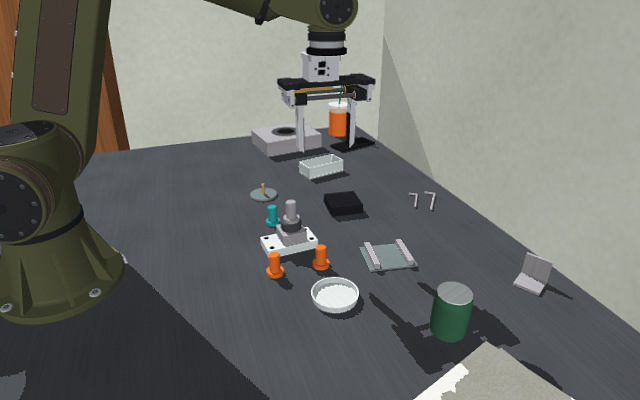

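Steel punch on the stack: scene (325,172), side (291,210). Look-alikes: orange at scene (311,174) and (295,188), turquoise at (357,198). I choose the grey one on the stack. The other stations are all visible. Next is a wrist close look.

```bash
python3 - <<'E'
from h import *
o,im,d=snap("wrist"); save("w0",im); W=world("wrist",o,d); np.savez("/tmp/w0.npz",im=im,W=W)
i=cams.camera_info("wrist"); print(np.round(i["camera_matrix"],1),np.round(i["tool_from_camera"],3),i["k1"])
print(np.nanmin(W[...,:2],(0,1)),np.nanmax(W[...,:2],(0,1)))
E
```

```text
[[354.    0.  317.7]
 [  0.  354.  201.8]
 [  0.    0.    1. ]] [[ 0.001 -0.97  -0.245  0.07 ]
 [ 1.     0.001 -0.     0.   ]
 [ 0.001 -0.245  0.97   0.019]
 [ 0.     0.     0.     1.   ]] -0.0640868792657161
[ 0.14911009 -0.4621007 ] [1.71227985 0.19433952]
```

View pics/w0.png

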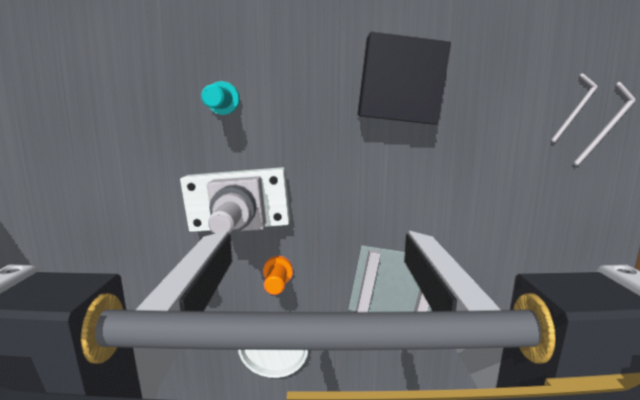

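The wrist view shows the grey punch at (228,215) on the ring, block and plate, with the orange one apart at (277,272) and the turquoise at (219,97). The granite is at (405,78), the parallels at (390,280) and the dish at (273,355), the last two partly hidden. Now measuring with the depth clouds.

```bash
cat >> h.py <<'E'
def pts(W,c,r,z0,z1):
    P=W.reshape(-1,3); return P[(np.hypot(P[:,0]-c[0],P[:,1]-c[1])<r)&(P[:,2]>z0)&(P[:,2]<z1)]
def rect(P):
    if len(P)<8: return len(P)
    (c,s,a)=cv2.minAreaRect((P[:,:2]*1000).astype(np.float32)); return len(P),np.round(c,1),np.round(s,1),round(a,1),round(1000*float(np.median(P[:,2])),1)
def circ(P):
    if len(P)<8: return len(P)
    c,r=cv2.minEnclosingCircle((P[:,:2]*1000).astype(np.float32)); return len(P),np.round(c,1),round(r,1),round(1000*float(np.median(P[:,2])),1)
E
cat > m.py <<'E'
from h import *
import sys
for n in sys.argv[1:]:
    W=np.load("/tmp/%s.npz"%n)["W"]; print(n)
    s=(.485,-.005)
    print("punch top",circ(pts(W,s,.03,.102,.112)),"stem",circ(pts(W,s,.03,.075,.102)))
    print("ring",circ(pts(W,s,.04,.058,.0645)))
    print("block",rect(pts(W,s,.05,.040,.048)))
    print("base",rect(pts(W,s,.08,.016,.024)))
    print("dish",circ(pts(W,(.493,-.209),.06,.011,.017)))
    print("foot",circ(pts(W,(.467,.239),.06,.0035,.010)),"post",circ(pts(W,(.467,.239),.04,.025,.04)))
    print("granite",rect(pts(W,(.644,.112),.07,.021,.029)))
    print("par sheet",rect(pts(W,(.65,-.12),.09,.003,.02)),"bars",rect(pts(W,(.65,-.12),.09,.013,.019)))
    print("tin",circ(pts(W,(.652,-.327),.06,.07,.09)))
E
python3 m.py scene side w0
```

```text
scene
punch top (28, array([470.8, -17.3]), 10.9, 105.4) stem (54, array([470.9, -17.6]), 11.2, 87.6)
ring (41, array([470.9, -17.4]), 22.1, 61.3)
block (87, array([467.7, -19.7]), array([57.1, 55.4]), 5.6, 43.3)
base (177, array([462.6, -19.7]), array([111.7,  61. ]), 3.6, 19.7)
dish (68, array([ 495.6, -206.1]), 44.2, 13.1)
foot (300, array([462.5, 227.6]), 44.0, 6.0) post (10, array([461.4, 236.4]), 5.6, 33.1)
granite (632, array([635.2, 104.8]), array([80.5, 81.7]), 84.1, 24.9)
par sheet (534, array([ 652.9, -138.7]), array([117.2, 106.5]), 86.7, 5.6) bars (165, array([ 644.5, -126. ]), array([81.8, 85.2]), 81.7, 15.6)
tin (180, array([ 641.4, -344.3]), 30.8, 79.0)
side
punch top (47, array([468.2, -19.7]), 10.9, 105.7) stem (72, array([467.6, -19.9]), 10.7, 90.1)
ring (70, array([466.7, -19.6]), 21.8, 61.9)
block (161, array([464.3, -27.3]), array([38.4, 67.3]), 62.3, 44.0)
base (480, array([461.3, -22. ]), array([110. ,  61.4]), 3.5, 19.9)
dish (266, array([ 495. , -207.6]), 43.6, 13.2)
foot (258, array([461.6, 234.4]), 37.9, 5.8) post (12, array([459.7, 235.6]), 4.3, 30.7)
granite (520, array([634.6, 103.7]), array([85. , 80.8]), 84.5, 25.1)
par sheet (1080, array([ 641.9, -127.2]), array([ 85.4, 101.8]), 79.3, 4.8) bars (295, array([ 642.9, -126.5]), array([82.5, 82.8]), 80.5, 15.9)
tin (850, array([ 639. , -346.1]), 29.0, 80.0)
w0
punch top (483, array([469.2, -18.8]), 11.0, 106.9) stem (238, array([469.4, -18.5]), 11.0, 89.2)
ring (484, array([467.9, -18.5]), 21.6, 62.8)
block (848, array([466.7, -20.2]), array([52.3, 52.5]), 3.9, 45.0)
base (2636, array([461.2, -21.2]), array([109.4,  60.5]), 4.5, 21.2)
dish (364, array([ 493.8, -213.6]), 42.1, 14.6)
foot 0 post 0
granite (6855, array([634.8, 103.4]), array([80.7, 80.9]), 84.5, 26.0)
par sheet (3923, array([ 650.6, -100. ]), array([174.8, 127.8]), 0.7, 5.6) bars (831, array([ 642.4, -124.9]), array([78. , 82.1]), 81.1, 17.2)
tin 0
```

```bash
python3 - <<'E'
from h import *
im=np.load("/tmp/w0.npz")["im"][150:250,160:310]; save("crop",cv2.resize(im,None,fx=4,fy=4,interpolation=cv2.INTER_CUBIC))
E
```

```text
(no output)
```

View pics/crop.png

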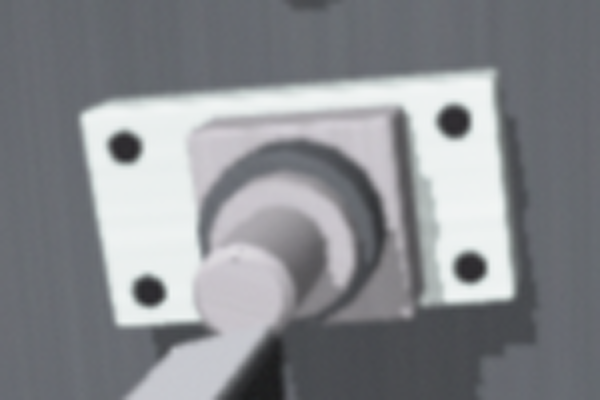

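{"fn": "jog_arm", "kwargs": {"rows": [{"gripper":0.07,"slide":[-0.01,-0.04,0.02],"spin":0},{"gripper":0.07,"slide":[-0.019,-0.081,0.05],"spin":0},{"gripper":0.07,"slide":[-0.019,-0.081,0.06],"spin":0},{"gripper":0.07,"slide":[-0.019,-0.081,0.06],"spin":0},{"gripper":0.07,"slide":[-0.019,-0.081,0.06],"spin":0},{"gripper":0.07,"slide":[-0.019,-0.081,0.06],"spin":0}]}}

```text
time_s: 1.25
ee_pos: [0.47, -0.0189, 0.3457]
eef_rot: [3.14, 0.0, 1.571]
force: [-0.5, -0.7, -1.4]
grip_width: 0.0701
grip_force: 0.0
```

The crop confirms the grey steel punch, stem top at about (240,290), standing on the dark ring. Descending and gripping.

{"fn": "jog_arm", "kwargs": {"rows": [{"gripper":0.07,"slide":[0,-0.001,0.03],"spin":0},{"gripper":0.07,"slide":[0,-0.001,0.055],"spin":0},{"gripper":0.07,"slide":[0,-0.001,0.073],"spin":0},{"gripper":0.07,"slide":[0,-0.001,0.073],"spin":0},{"gripper":0.02,"slide":[0,-0.001,0.073],"spin":0},{"gripper":0.015,"slide":[0,-0.001,0.073],"spin":0},{"gripper":0.01,"slide":[0,-0.001,0.073],"spin":0},{"gripper":0.01,"slide":[0,-0.001,0.073],"spin":0}], "squeeze": 20}}

```text
time_s: 2.05
ee_pos: [0.4681, -0.019, 0.2723]
eef_rot: [3.14, 0.0, 1.571]
force: [0.5, -0.7, 0.3]
grip_width: 0.0412
grip_force: 0.0
```

{"fn": "jog_arm", "kwargs": {"rows": [{"gripper":0.01,"slide":[0,0,0]},{"gripper":0.01,"slide":[0,0,0]},{"gripper":0.01,"slide":[0,0,0]},{"gripper":0.01,"slide":[0,0,0]}]}}

```text
$.rows[0]: bad value
```

{"fn": "jog_arm", "kwargs": {"rows": [{"gripper":0.01,"slide":[0,0,0],"spin":0},{"gripper":0.01,"slide":[0,0,0],"spin":0},{"gripper":0.01,"slide":[0,0,0],"spin":0},{"gripper":0.01,"slide":[0,0,0],"spin":0},{"gripper":0.01,"slide":[0,0,0],"spin":0}]}}

```text
time_s: 2.55
ee_pos: [0.468, -0.019, 0.2718]
eef_rot: [3.141, 0.0, 1.571]
force: [-1.0, -0.3, 2.7]
grip_width: 0.0209
grip_force: 20.0
```

{"fn": "jog_arm", "kwargs": {"rows": [{"gripper":0.01,"slide":[0,0,-0.03],"spin":0},{"gripper":0.01,"slide":[0,0,-0.06],"spin":0},{"gripper":0.01,"slide":[-0.04,0.006,-0.06],"spin":0},{"gripper":0.01,"slide":[-0.085,0.012,-0.06],"spin":0},{"gripper":0.01,"slide":[-0.13,0.02,-0.06],"spin":0},{"gripper":0.01,"slide":[-0.17,0.025,-0.06],"spin":0},{"gripper":0.01,"slide":[-0.188,0.027,-0.06],"spin":0},{"gripper":0.01,"slide":[-0.188,0.027,-0.06],"spin":0}]}}

```text
time_s: 3.35
ee_pos: [0.4949, -0.2086, 0.3311]
eef_rot: [-3.141, -0.0, 1.568]
force: [-0.5, 1.2, -2.5]
grip_width: 0.0211
grip_force: 20.0
```

```bash
cat > look.py <<'E'
from h import *
import sys
for c in sys.argv[2:]:
    o,im,d=snap(c); n=c+sys.argv[1]; save(n,im); np.savez("/tmp/"+n+".npz",im=im,d=d,W=world(c,o,d))
print(np.round(o["ee_pos"],4),np.round(o["eef_rot"],4),o["grip_width"],o["grip_force"],o["time_s"])
E
python3 look.py 1 side wrist; python3 - <<'E'
from h import *
W=np.load("/tmp/side1.npz")["W"]
for a in [(.11,.12),(.12,.13),(.13,.14),(.14,.15),(.15,.17)]: print(a,circ(pts(W,(.495,-.207),.04,*a)))
W=np.load("/tmp/wrist1.npz")["W"]
print("stack",circ(pts(W,(.469,-.02),.04,.056,.068)),rect(pts(W,(.469,-.02),.05,.04,.05)))
E
```

```text
[ 0.4948 -0.2072  0.3311] [-3.1406e+00 -7.0000e-04  1.5694e+00] 0.021190988728529266 19.99978265957907 3.4
(0.11, 0.12) 0
(0.12, 0.13) (122, array([ 494.8, -210.4]), 17.1, 127.4)
(0.13, 0.14) (102, array([ 495.9, -217.1]), 20.2, 135.5)
(0.14, 0.15) (161, array([ 494.7, -210.6]), 23.8, 145.1)
(0.15, 0.17) (356, array([ 494.2, -211.6]), 23.7, 161.3)
stack 0 0
```

View pics/side1.png

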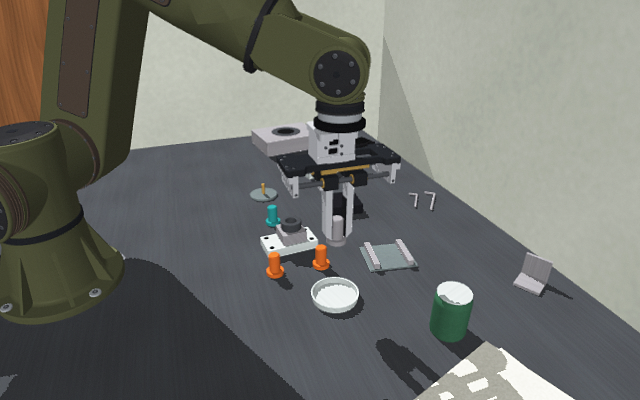

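The punch hangs upright in the grip at (337,230), above the dish at (335,294). Lowering.

{"fn": "jog_arm", "kwargs": {"rows": [{"gripper":0.01,"slide":[0,0,0.04],"spin":0},{"gripper":0.01,"slide":[0,0,0.075],"spin":0},{"gripper":0.01,"slide":[0,0,0.1],"spin":0},{"gripper":0.01,"slide":[0,0,0.11],"spin":0},{"gripper":0.01,"slide":[0,0,0.114],"spin":0},{"gripper":0.01,"slide":[0,0,0.116],"spin":0},{"gripper":0.01,"slide":[0,0,0.117],"spin":0},{"gripper":0.01,"slide":[0,0,0.117],"spin":0}]}}

```text
time_s: 4.25
ee_pos: [0.4952, -0.207, 0.2155]
eef_rot: [3.14, 0.001, 1.571]
force: [-0.7, 0.4, -1.5]
grip_width: 0.0213
grip_force: 20.0
```

{"fn": "jog_arm", "kwargs": {"rows": [{"gripper":0.01,"slide":[0,0,0.001],"spin":0},{"gripper":0.01,"slide":[0,0,0.001],"spin":0},{"gripper":0.01,"slide":[0,0,0.001],"spin":0}]}}

```text
time_s: 4.55
ee_pos: [0.495, -0.207, 0.2138]
eef_rot: [3.141, 0.0, 1.571]
force: [0.2, 0.2, 0.2]
grip_width: 0.0213
grip_force: 20.0
```

{"fn": "jog_arm", "kwargs": {"rows": [{"gripper":0.01,"slide":[0,0,0.001],"spin":0},{"gripper":0.01,"slide":[0,0,0.001],"spin":0},{"gripper":0.01,"slide":[0,0,0.001],"spin":0}]}}

```text
time_s: 4.85
ee_pos: [0.495, -0.2071, 0.2138]
eef_rot: [3.141, 0.0, 1.571]
force: [-6.0, 3.8, 13.1]
grip_width: 0.0214
grip_force: 20.0
```

{"fn": "jog_arm", "kwargs": {"rows": [{"gripper":0.04,"slide":[0,0,-0.0005],"spin":0},{"gripper":0.04,"slide":[0,0,-0.0005],"spin":0},{"gripper":0.04,"slide":[0,0,-0.0005],"spin":0},{"gripper":0.04,"slide":[0,0,-0.0005],"spin":0},{"gripper":0.04,"slide":[0,0,-0.03],"spin":0},{"gripper":0.04,"slide":[0,0,-0.07],"spin":0},{"gripper":0.07,"slide":[0,0,-0.116],"spin":0},{"gripper":0.07,"slide":[0,0,-0.116],"spin":0}]}}

```text
time_s: 5.65
ee_pos: [0.4956, -0.2073, 0.3344]
eef_rot: [3.133, 0.004, 1.571]
force: [0.1, -0.6, 0.1]
grip_width: 0.0524
grip_force: 0.0
```

```bash
python3 look.py 2 side wrist scene; python3 - <<'E'
from h import *
for n in ["side2","wrist2","scene2"]:
    W=np.load("/tmp/%s.npz"%n)["W"]
    print(n,"punch",circ(pts(W,(.495,-.207),.04,.04,.052)),circ(pts(W,(.495,-.207),.025,.025,.045)),"dish",circ(pts(W,(.495,-.207),.06,.011,.017)))
    print("ring",circ(pts(W,(.469,-.02),.04,.056,.068)),rect(pts(W,(.469,-.02),.05,.04,.05)),rect(pts(W,(.465,-.02),.08,.016,.024)))
E
```

```text
[ 0.4949 -0.207   0.3291] [3.1402e+00 8.0000e-04 1.5707e+00] 0.06036383093573019 0.0 5.75
side2 punch (114, array([ 495.1, -207.5]), 11.2, 47.1) (108, array([ 495.1, -208.8]), 10.9, 35.3) dish (323, array([ 495.3, -207.9]), 43.6, 13.1)
ring (190, array([467.6, -18.7]), 23.4, 61.4) (206, array([466.7, -20.7]), array([52.5, 55. ]), 2.8, 43.9) (519, array([461.4, -22.5]), array([111.5,  62.6]), 3.8, 20.0)
wrist2 punch (638, array([ 494.9, -206.8]), 11.0, 48.8) (131, array([ 494.9, -204.3]), 10.7, 35.6) dish (1748, array([ 494.4, -208. ]), 42.9, 14.3)
ring 0 0 (198, array([430.5, -54.1]), array([43.6,  3.3]), 0.7, 20.0)
scene2 punch (31, array([ 497.5, -203.4]), 11.8, 46.7) (37, array([ 498.8, -203.9]), 10.6, 34.9) dish (90, array([ 496.6, -208.3]), 44.9, 12.7)
ring (90, array([468.7, -16.5]), 22.3, 61.2) (94, array([468.6, -19.2]), array([52.9, 53.8]), 3.9, 43.9) (177, array([462.2, -17.7]), array([114.7,  59.3]), 0.8, 19.6)
```

{"fn": "jog_arm", "kwargs": {"rows": [{"gripper":0.07,"slide":[0.045,-0.007,0],"spin":0},{"gripper":0.07,"slide":[0.09,-0.014,0],"spin":0},{"gripper":0.07,"slide":[0.135,-0.02,0],"spin":0},{"gripper":0.07,"slide":[0.175,-0.027,0],"spin":0},{"gripper":0.07,"slide":[0.188,-0.027,0],"spin":0},{"gripper":0.07,"slide":[0.188,-0.027,0.02],"spin":0},{"gripper":0.07,"slide":[0.188,-0.027,0.035],"spin":0},{"gripper":0.07,"slide":[0.188,-0.027,0.035],"spin":0}]}}

```text
time_s: 6.6
ee_pos: [0.4676, -0.0192, 0.2911]
eef_rot: [-3.137, -0.0, 1.571]
force: [0.2, -0.3, 0.9]
grip_width: 0.07
grip_force: 0.0
```

{"fn": "jog_arm", "kwargs": {"rows": [{"gripper":0.07,"slide":[0,0,0.025],"spin":0},{"gripper":0.07,"slide":[0,0,0.04],"spin":0},{"gripper":0.07,"slide":[0,0,0.047],"spin":0},{"gripper":0.07,"slide":[0,0,0.047],"spin":0},{"gripper":0.07,"slide":[0,0,0.047],"spin":0}]}}

```text
time_s: 7.1
ee_pos: [0.4683, -0.0192, 0.2473]
eef_rot: [3.141, 0.0, 1.571]
force: [-0.3, -0.5, 0.2]
grip_width: 0.0699
grip_force: 0.0
```

{"fn": "jog_arm", "kwargs": {"rows": [{"gripper":0.03,"slide":[0,0,0.0005],"spin":0},{"gripper":0.03,"slide":[0,0,0.0005],"spin":0},{"gripper":0.03,"slide":[0,0,0.0005],"spin":0},{"gripper":0.03,"slide":[0,0,0.0005],"spin":0},{"gripper":0.03,"slide":[0,0,0.0005],"spin":0},{"gripper":0.03,"slide":[0,0,0.0005],"spin":0}], "squeeze": 25}}

```text
time_s: 7.7
ee_pos: [0.468, -0.019, 0.2464]
eef_rot: [3.141, 0.0, 1.571]
force: [-1.6, 0.0, 4.6]
grip_width: 0.0426
grip_force: 25.0
```

{"fn": "jog_arm", "kwargs": {"rows": [{"gripper":0.03,"slide":[0,0,-0.03],"spin":0},{"gripper":0.03,"slide":[0,0,-0.06],"spin":0},{"gripper":0.03,"slide":[0.04,0,-0.07],"spin":0},{"gripper":0.03,"slide":[0.08,-0.002,-0.07],"spin":0},{"gripper":0.03,"slide":[0.125,-0.004,-0.07],"spin":0},{"gripper":0.03,"slide":[0.17,-0.005,-0.07],"spin":0},{"gripper":0.03,"slide":[0.2,-0.006,-0.07],"spin":0},{"gripper":0.03,"slide":[0.2,-0.006,-0.07],"spin":0}]}}

```text
time_s: 8.5
ee_pos: [0.4615, 0.1838, 0.3158]
eef_rot: [-3.141, -0.0, 1.574]
force: [0.6, -0.3, -2.3]
grip_width: 0.0431
grip_force: 25.0
```

```bash
python3 look.py 3 side scene wrist; python3 - <<'E'
from h import *
for n in ["side3","scene3","wrist3"]:
    W=np.load("/tmp/%s.npz"%n)["W"]
    print(n,"foot",circ(pts(W,(.461,.235),.05,.0035,.008)),circ(pts(W,(.461,.235),.02,.03,.04)))
    print("ring",circ(pts(W,(.462,.18),.03,.129,.1345)),circ(pts(W,(.462,.18),.03,.115,.129)))
    print(rect(pts(W,(.469,-.02),.05,.04,.05)),rect(pts(W,(.465,-.02),.08,.016,.024)))
E
```

```text
[0.4618 0.1812 0.3157] [-3.1408e+00  4.0000e-04  1.5721e+00] 0.04257093714626622 24.9995054025203 8.6
side3 foot (248, array([461.1, 235.3]), 37.1, 5.7) (8, array([460.4, 235.3]), 4.3, 33.1)
ring (96, array([461.7, 176.3]), 28.5, 131.3) (142, array([461.4, 176.4]), 28.2, 123.4)
(364, array([466.9, -20.8]), array([52.5, 54.6]), 4.6, 44.0) (530, array([461. , -21.8]), array([110.6,  62.5]), 4.0, 19.9)
scene3 foot (282, array([458.1, 238.9]), 39.5, 6.0) (8, array([461.3, 236.1]), 4.8, 33.1)
ring (45, array([460.4, 191.5]), 25.4, 131.0) (59, array([462.9, 183.1]), 29.8, 122.7)
(183, array([467.9, -18.4]), array([54.6, 53.7]), 4.1, 43.7) (188, array([462.9, -20.1]), array([112.7,  61.8]), 4.7, 19.7)
wrist3 foot (5381, array([454. , 236.9]), 42.4, 7.0) (86, array([460.4, 235.7]), 3.8, 35.1)
ring (4139, array([462. , 187.1]), 28.3, 132.3) (1177, array([462. , 190.1]), 28.1, 123.2)
0 (1370, array([459.2,   2.8]), array([110.6,  17.9]), 2.5, 21.0)
```

View pics/wrist3.png

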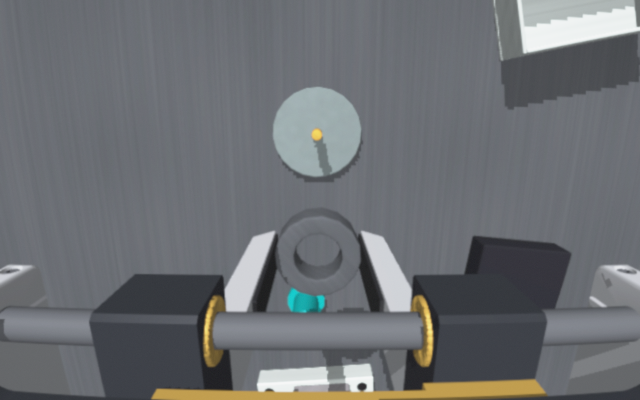

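The view shows the ring held level at (318,250) and the post tip at (317,134) straight ahead of it. Moving over and lowering.

{"fn": "jog_arm", "kwargs": {"rows": [{"gripper":0.03,"slide":[0.03,-0.001,0],"spin":0},{"gripper":0.03,"slide":[0.054,-0.0015,0],"spin":0},{"gripper":0.03,"slide":[0.054,-0.0015,0.02],"spin":0},{"gripper":0.03,"slide":[0.054,-0.0015,0.05],"spin":0},{"gripper":0.03,"slide":[0.054,-0.0015,0.07],"spin":0},{"gripper":0.03,"slide":[0.054,-0.0015,0.07],"spin":0}]}}

```text
time_s: 9.25
ee_pos: [0.4603, 0.2337, 0.2438]
eef_rot: [-3.137, 0.002, 1.569]
force: [-0.3, -0.0, -0.8]
grip_width: 0.0428
grip_force: 25.0
```

```bash
python3 look.py 4 wrist; python3 - <<'E'
from h import *
im=np.load("/tmp/wrist4.npz")["im"][150:350,200:440]; save("c4",cv2.resize(im,None,fx=2.5,fy=2.5))
E
```

```text
[0.4603 0.2337 0.2438] [-3.1373e+00  1.9000e-03  1.5693e+00] 0.04280302533272801 24.999429769814014 9.25
```

View pics/c4.png

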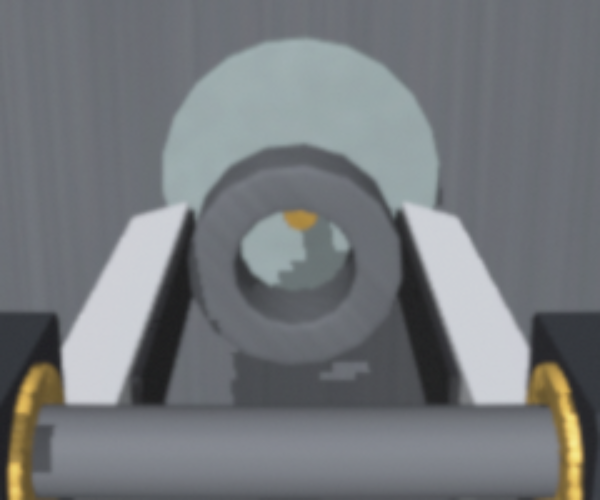

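The brass post shows through the bore at crop (300,218), so the two are lined up given the oblique view. Lowering.

{"fn": "jog_arm", "kwargs": {"rows": [{"gripper":0.03,"slide":[0,0,0.01],"spin":0},{"gripper":0.03,"slide":[0,0,0.02],"spin":0},{"gripper":0.03,"slide":[0,0,0.028],"spin":0},{"gripper":0.03,"slide":[0,0,0.033],"spin":0},{"gripper":0.03,"slide":[0,0,0.036],"spin":0},{"gripper":0.03,"slide":[0,0,0.037],"spin":0},{"gripper":0.03,"slide":[0,0,0.037],"spin":0},{"gripper":0.03,"slide":[0,0,0.037],"spin":0}]}}

```text
time_s: 10.1
ee_pos: [0.4606, 0.2351, 0.2094]
eef_rot: [3.141, -0.0, 1.571]
force: [-0.2, -0.2, -0.8]
grip_width: 0.0432
grip_force: 25.0
```

{"fn": "jog_arm", "kwargs": {"rows": [{"gripper":0.03,"slide":[0,0,0.001],"spin":0},{"gripper":0.03,"slide":[0,0,0.001],"spin":0},{"gripper":0.03,"slide":[0,0,0.001],"spin":0}]}}

```text
time_s: 10.4
ee_pos: [0.4606, 0.235, 0.2084]
eef_rot: [3.141, -0.0, 1.571]
force: [-1.2, 0.5, 2.5]
grip_width: 0.0431
grip_force: 25.0
```

{"fn": "jog_arm", "kwargs": {"rows": [{"gripper":0.03,"slide":[0,0,0.0005],"spin":0},{"gripper":0.065,"slide":[0,0,0.0005],"spin":0},{"gripper":0.065,"slide":[0,0,0.0005],"spin":0},{"gripper":0.065,"slide":[0,0,0.0005],"spin":0},{"gripper":0.07,"slide":[0,0,0.0],"spin":0},{"gripper":0.07,"slide":[0,0,-0.03],"spin":0},{"gripper":0.07,"slide":[0,0,-0.07],"spin":0},{"gripper":0.07,"slide":[0,0,-0.1],"spin":0}]}}

```text
time_s: 11.2
ee_pos: [0.4605, 0.235, 0.3101]
eef_rot: [3.141, -0.0, 1.571]
force: [0.6, 0.8, -0.4]
grip_width: 0.0699
grip_force: 0.0
```

```bash
python3 look.py 5 side wrist; python3 - <<'E'
from h import *
for n in ["side5","wrist5"]:
    W=np.load("/tmp/%s.npz"%n)["W"]
    print(n,"ring",circ(pts(W,(.461,.235),.03,.021,.0275)),"foot",circ(pts(W,(.461,.235),.05,.0035,.0085)))
    print(rect(pts(W,(.469,-.02),.05,.04,.05)),rect(pts(W,(.465,-.02),.08,.016,.024)))
E
```

```text
[0.4611 0.2353 0.3145] [ 3.1351e+00 -2.8000e-03  1.5708e+00] 0.06995368610672176 0.0 11.25
side5 ring (84, array([461.2, 234.7]), 22.9, 23.7) foot (150, array([461.3, 235.5]), 38.1, 5.9)
(363, array([466.6, -20.2]), array([52.4, 57. ]), 3.6, 44.0) (522, array([460.7, -20.7]), array([110.2,  63.9]), 5.4, 19.9)
wrist5 ring (1647, array([460.6, 235. ]), 22.1, 24.9) foot (3406, array([460.3, 236.1]), 36.0, 7.1)
0 0
```

{"fn": "jog_arm", "kwargs": {"rows": [{"gripper":0.075,"slide":[-0.045,0,0],"spin":0},{"gripper":0.075,"slide":[-0.09,0.002,0],"spin":-0.03},{"gripper":0.075,"slide":[-0.135,0.003,0],"spin":-0.07},{"gripper":0.075,"slide":[-0.18,0.004,0],"spin":-0.07},{"gripper":0.075,"slide":[-0.225,0.006,0],"spin":-0.07},{"gripper":0.075,"slide":[-0.2545,0.006,0],"spin":-0.07},{"gripper":0.075,"slide":[-0.2545,0.006,0.02],"spin":-0.07},{"gripper":0.075,"slide":[-0.2545,0.006,0.02],"spin":-0.07}]}}

```text
time_s: 12.1
ee_pos: [0.4659, -0.0202, 0.2859]
eef_rot: [-3.138, -0.001, 1.639]
force: [0.3, 0.6, -0.5]
grip_width: 0.075
grip_force: 0.0
```

{"fn": "jog_arm", "kwargs": {"rows": [{"gripper":0.075,"slide":[0,0,0.03],"spin":0},{"gripper":0.075,"slide":[0,0,0.05],"spin":0},{"gripper":0.075,"slide":[0,0,0.064],"spin":0},{"gripper":0.075,"slide":[0,0,0.064],"spin":0},{"gripper":0.075,"slide":[0,0,0.064],"spin":0}]}}

```text
time_s: 12.6
ee_pos: [0.4667, -0.0191, 0.2246]
eef_rot: [-3.141, -0.0, 1.642]
force: [0.0, 0.4, -0.1]
grip_width: 0.0747
grip_force: 0.0
```

{"fn": "jog_arm", "kwargs": {"rows": [{"gripper":0.04,"slide":[0,0,0],"spin":0},{"gripper":0.04,"slide":[0,0,0],"spin":0},{"gripper":0.04,"slide":[0,0,0],"spin":0},{"gripper":0.04,"slide":[0,0,0],"spin":0},{"gripper":0.04,"slide":[0,0,0],"spin":0},{"gripper":0.04,"slide":[0,0,0],"spin":0}], "squeeze": 40}}

```text
time_s: 13.2
ee_pos: [0.4666, -0.0195, 0.2246]
eef_rot: [3.141, 0.0, 1.641]
force: [-1.3, 0.9, 6.3]
grip_width: 0.0516
grip_force: 40.0
```

{"fn": "jog_arm", "kwargs": {"rows": [{"gripper":0.04,"slide":[0,0,-0.02],"spin":0},{"gripper":0.04,"slide":[0,0,-0.05],"spin":0},{"gripper":0.04,"slide":[0.02,0.03,-0.06],"spin":0},{"gripper":0.04,"slide":[0.042,0.067,-0.06],"spin":0},{"gripper":0.04,"slide":[0.065,0.103,-0.06],"spin":0},{"gripper":0.04,"slide":[0.088,0.14,-0.06],"spin":0},{"gripper":0.04,"slide":[0.1114,0.1768,-0.06],"spin":0},{"gripper":0.04,"slide":[0.1114,0.1768,-0.06],"spin":0}]}}

```text
time_s: 14.0
ee_pos: [0.6371, 0.1067, 0.2823]
eef_rot: [-3.141, -0.0, 1.643]
force: [0.5, 0.1, -4.8]
grip_width: 0.0518
grip_force: 40.0
```

```bash
python3 look.py 6 side wrist; python3 - <<'E'
from h import *
for n in ["side6","wrist6"]:
    W=np.load("/tmp/%s.npz"%n)["W"]
    print(n,"blk",rect(pts(W,(.635,.104),.05,.085,.103)),rect(pts(W,(.635,.104),.05,.1,.108)),"gran",rect(pts(W,(.635,.104),.07,.021,.029)))
    print(rect(pts(W,(.461,-.02),.08,.016,.024)))
E
```

```text
[0.6357 0.1053 0.2822] [-3.1391  0.      1.6425] 0.05173536263124601 39.99850809574127 14.05
side6 blk (355, array([637.5, 104.4]), array([78.4, 54. ]), 11.0, 100.4) (222, array([636.6, 105.1]), array([76.5, 52.6]), 4.9, 102.0) gran (516, array([634.1, 103.1]), array([84.5, 80.3]), 83.2, 25.1)
(866, array([461.3, -21. ]), array([111.3,  63.2]), 4.4, 19.9)
wrist6 blk (8909, array([635.3, 104.5]), array([76.1, 52.9]), 4.0, 102.3) (10792, array([635.6, 104.5]), array([75.5, 52.9]), 4.0, 102.6) gran (4785, array([636. , 114.7]), array([57.5, 80.4]), 84.3, 26.0)
(433, array([434.6, -38.2]), array([14.7, 31.6]), 2.3, 21.4)
```

View pics/wrist6.png

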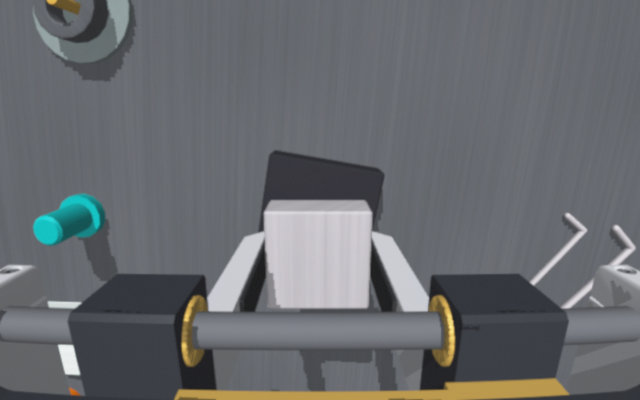

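The block is held level at (318,255) over the granite, with its centre within 1 mm of it, and the ring sits on the post at the upper left. Lowering.

{"fn": "jog_arm", "kwargs": {"rows": [{"gripper":0.04,"slide":[0,0,0.02],"spin":0},{"gripper":0.04,"slide":[0,0,0.035],"spin":0},{"gripper":0.04,"slide":[0,0,0.045],"spin":0},{"gripper":0.04,"slide":[0,0,0.05],"spin":0},{"gripper":0.04,"slide":[0,0,0.052],"spin":0},{"gripper":0.04,"slide":[0,0,0.052],"spin":0},{"gripper":0.04,"slide":[0,0,0.052],"spin":0}]}}

```text
time_s: 14.8
ee_pos: [0.6352, 0.104, 0.2328]
eef_rot: [3.141, -0.0, 1.641]
force: [0.7, 0.9, -4.6]
grip_width: 0.0518
grip_force: 40.0
```

{"fn": "jog_arm", "kwargs": {"rows": [{"gripper":0.04,"slide":[0,0,0.001],"spin":0},{"gripper":0.04,"slide":[0,0,0.001],"spin":0},{"gripper":0.04,"slide":[0,0,0.001],"spin":0}]}}

```text
time_s: 15.1
ee_pos: [0.6351, 0.104, 0.2313]
eef_rot: [3.141, 0.0, 1.641]
force: [0.6, -0.5, -5.8]
grip_width: 0.0516
grip_force: 40.0
```

{"fn": "jog_arm", "kwargs": {"rows": [{"gripper":0.04,"slide":[0,0,0.001],"spin":0},{"gripper":0.04,"slide":[0,0,0.001],"spin":0},{"gripper":0.04,"slide":[0,0,0.001],"spin":0}]}}

```text
time_s: 15.4
ee_pos: [0.6351, 0.104, 0.2301]
eef_rot: [-3.141, -0.0, 1.641]
force: [-0.0, -0.2, -4.8]
grip_width: 0.0515
grip_force: 40.0
```

{"fn": "jog_arm", "kwargs": {"rows": [{"gripper":0.04,"slide":[0,0,0.001],"spin":0},{"gripper":0.04,"slide":[0,0,0.001],"spin":0},{"gripper":0.04,"slide":[0,0,0.001],"spin":0}]}}

```text
time_s: 15.7
ee_pos: [0.6351, 0.104, 0.2297]
eef_rot: [3.141, -0.0, 1.641]
force: [-4.5, 0.5, 4.0]
grip_width: 0.0516
grip_force: 40.0
```

{"fn": "jog_arm", "kwargs": {"rows": [{"gripper":0.075,"slide":[0,0,0],"spin":0},{"gripper":0.075,"slide":[0,0,0],"spin":0},{"gripper":0.075,"slide":[0,0,0],"spin":0},{"gripper":0.08,"slide":[0,0,0],"spin":0},{"gripper":0.08,"slide":[0,0,-0.03],"spin":0},{"gripper":0.08,"slide":[0,0,-0.07],"spin":0},{"gripper":0.08,"slide":[0,0,-0.1],"spin":0},{"gripper":0.08,"slide":[0,0,-0.1],"spin":0}]}}

```text
time_s: 16.5
ee_pos: [0.6354, 0.104, 0.334]
eef_rot: [3.134, -0.0, 1.641]
force: [0.7, -0.5, -0.2]
grip_width: 0.0801
grip_force: 0.0
```

```bash
python3 look.py 7 side wrist scene; python3 - <<'E'
from h import *
for n in ["side7","wrist7","scene7"]:
    W=np.load("/tmp/%s.npz"%n)["W"]
    print(n,"blk",rect(pts(W,(.635,.104),.05,.045,.053)))
    print("base",rect(pts(W,(.461,-.02),.08,.016,.024)))
    print("bars",rect(pts(W,(.643,-.126),.09,.013,.019)))
E
```

```text
[0.635  0.104  0.3292] [ 3.1409 -0.      1.6408] 0.08011142493993101 0.0 16.6
side7 blk (226, array([634.5, 103.4]), array([53.3, 55.3]), 7.0, 49.0)
base (866, array([461.1, -22.2]), array([111. ,  63.3]), 4.0, 20.0)
bars (295, array([ 643., -127.]), array([82.3, 83.8]), 82.0, 15.9)
wrist7 blk (4445, array([635. , 103.3]), array([52.1, 52.2]), 4.1, 50.1)
base (417, array([501.,   0.]), array([26.2, 25.6]), 10.3, 21.2)
bars (283, array([646.4, -89.5]), array([83.8, 22. ]), 2.2, 17.1)
scene7 blk (274, array([636.5, 104.6]), array([53.6, 52.4]), 2.8, 49.0)
base (140, array([476.9, -15.2]), array([ 57.6, 101.6]), 51.2, 20.0)
bars (162, array([ 642.8, -124.8]), array([81.3, 84.7]), 81.7, 15.6)
```

{"fn": "jog_arm", "kwargs": {"rows": [{"gripper":0.08,"slide":[-0.02,-0.03,0],"spin":0.14},{"gripper":0.08,"slide":[-0.04,-0.06,0],"spin":0.28},{"gripper":0.08,"slide":[-0.06,-0.09,0],"spin":0.42},{"gripper":0.08,"slide":[-0.08,-0.12,0],"spin":0.56},{"gripper":0.08,"slide":[-0.095,-0.15,0],"spin":0.7},{"gripper":0.08,"slide":[-0.113,-0.1824,0],"spin":0.84},{"gripper":0.08,"slide":[-0.113,-0.1824,0],"spin":0.98},{"gripper":0.08,"slide":[-0.113,-0.1824,0],"spin":1.12}]}}

```text
time_s: 17.45
ee_pos: [0.4603, -0.022, 0.3281]
eef_rot: [-3.14, 0.001, 0.514]
force: [0.9, -0.4, -0.8]
grip_width: 0.0794
grip_force: 0.0
```

{"fn": "jog_arm", "kwargs": {"rows": [{"gripper":0.08,"slide":[0,0,0],"spin":0.14},{"gripper":0.08,"slide":[0,0,0],"spin":0.28},{"gripper":0.08,"slide":[0,0,0.02],"spin":0.42},{"gripper":0.08,"slide":[0,0,0.05],"spin":0.451},{"gripper":0.08,"slide":[0,0,0.07],"spin":0.451},{"gripper":0.08,"slide":[0,0,0.07],"spin":0.451},{"gripper":0.08,"slide":[0,0,0.07],"spin":0.451}]}}

```text
time_s: 18.15
ee_pos: [0.461, -0.0215, 0.2589]
eef_rot: [-3.141, 0.002, 0.07]
force: [-0.1, 0.0, 0.3]
grip_width: 0.0802
grip_force: 0.0
```

```bash
python3 look.py 8 wrist side; python3 - <<'E'
from h import *
for n in ["wrist8","side8"]:
    W=np.load("/tmp/%s.npz"%n)["W"]
    print("base",rect(pts(W,(.461,-.02),.08,.016,.024)))
E
```

```text
[ 0.4612 -0.0215  0.2596] [ 3.1416 -0.      0.0699] 0.08008352854080067 0.0 18.2
base (14837, array([461. , -21.4]), array([110.6,  60.3]), 4.6, 21.1)
base (833, array([461.1, -22. ]), array([110.5,  63.5]), 4.5, 20.0)
```

View pics/wrist8.png

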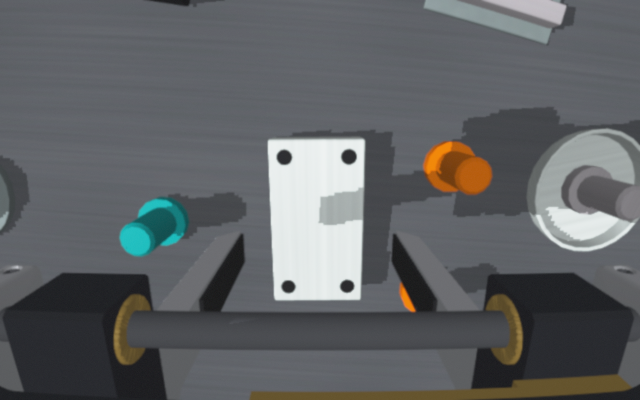

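The plate is at (317,218), straight between the fingers, with the orange look-alikes clear of them. The punch stands in the dish at the right. Descending.

{"fn": "jog_arm", "kwargs": {"rows": [{"gripper":0.08,"slide":[0,0,0.025],"spin":0},{"gripper":0.08,"slide":[0,0,0.045],"spin":0},{"gripper":0.08,"slide":[0,0,0.055],"spin":0},{"gripper":0.08,"slide":[0,0,0.0555],"spin":0},{"gripper":0.04,"slide":[0,0,0.0555],"spin":0},{"gripper":0.04,"slide":[0,0,0.0555],"spin":0},{"gripper":0.04,"slide":[0,0,0.0555],"spin":0},{"gripper":0.04,"slide":[0,0,0.0555],"spin":0}], "squeeze": 40}}

```text
time_s: 19.05
ee_pos: [0.4613, -0.0215, 0.2045]
eef_rot: [3.141, -0.001, 0.07]
force: [-1.0, 0.9, 7.1]
grip_width: 0.0595
grip_force: 40.0
```

{"fn": "jog_arm", "kwargs": {"rows": [{"gripper":0.04,"slide":[0,0,0],"spin":0},{"gripper":0.04,"slide":[0,0,0],"spin":0}]}}

```text
time_s: 19.25
ee_pos: [0.4613, -0.0215, 0.2045]
eef_rot: [3.141, -0.001, 0.07]
force: [-2.2, 0.5, 7.4]
grip_width: 0.0594
grip_force: 40.0
```

{"fn": "jog_arm", "kwargs": {"rows": [{"gripper":0.04,"slide":[0,0,-0.02],"spin":0},{"gripper":0.04,"slide":[0,0,-0.05],"spin":0},{"gripper":0.04,"slide":[0,0,-0.08],"spin":0},{"gripper":0.04,"slide":[0.035,0.023,-0.08],"spin":0.06},{"gripper":0.04,"slide":[0.07,0.047,-0.08],"spin":0.12},{"gripper":0.04,"slide":[0.11,0.073,-0.08],"spin":0.18},{"gripper":0.04,"slide":[0.145,0.097,-0.08],"spin":0.23},{"gripper":0.04,"slide":[0.174,0.117,-0.08],"spin":0.23}]}}

```text
time_s: 20.05
ee_pos: [0.6441, -0.1273, 0.2832]
eef_rot: [3.142, 0.001, -0.162]
force: [0.4, -0.5, -1.9]
grip_width: 0.0602
grip_force: 40.0
```

{"fn": "jog_arm", "kwargs": {"rows": [{"gripper":0.04,"slide":[0,0,0],"spin":0},{"gripper":0.04,"slide":[0,0,0],"spin":0}]}}

```text
time_s: 20.25
ee_pos: [0.6426, -0.1262, 0.2827]
eef_rot: [-3.141, 0.002, -0.161]
force: [-0.2, 0.0, -2.8]
grip_width: 0.0596
grip_force: 40.0
```

```bash
python3 look.py 9 wrist side; python3 - <<'E'
from h import *
for n in ["wrist9","side9"]:
    W=np.load("/tmp/%s.npz"%n)["W"]
    print("base",rect(pts(W,(.643,-.126),.075,.093,.103)),"bars",rect(pts(W,(.643,-.126),.08,.013,.019)),"sheet",rect(pts(W,(.643,-.126),.08,.003,.019)))
E
```

```text
[ 0.6423 -0.1258  0.2831] [-3.1414e+00  1.5000e-03 -1.6010e-01] 0.05943826915196377 39.99002516269684 20.3
base (20531, array([ 641.6, -126.6]), array([ 83.5, 111.1]), 81.2, 99.2) bars 0 sheet (422, array([ 678.3, -139. ]), array([143.7,  83.4]), 70.0, 5.0)
base (866, array([ 642.5, -127. ]), array([ 85.9, 112.7]), 80.6, 98.8) bars (293, array([ 643.2, -127. ]), array([80.4, 83.8]), 80.8, 15.8) sheet (1082, array([ 642.7, -127.3]), array([ 85.6, 101.1]), 80.0, 4.6)
```

View pics/side9.png

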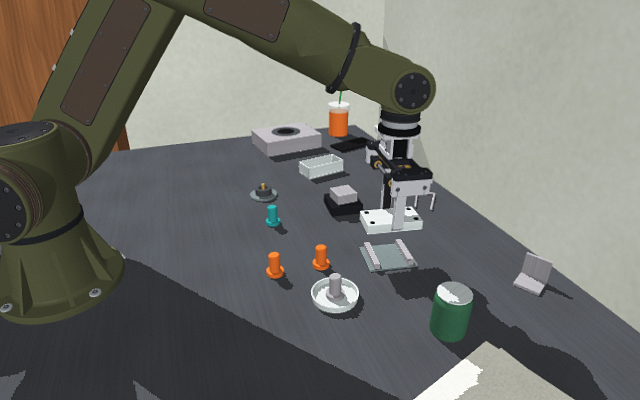

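The plate is held level at (390,220), above the parallels at (388,256), with its centre and angle within about 1 mm and 1° of them. Lowering.

{"fn": "jog_arm", "kwargs": {"rows": [{"gripper":0.04,"slide":[0,0,0.025],"spin":0},{"gripper":0.04,"slide":[0,0,0.045],"spin":0},{"gripper":0.04,"slide":[0,0,0.055],"spin":0},{"gripper":0.04,"slide":[0,0,0.06],"spin":0},{"gripper":0.04,"slide":[0,0,0.061],"spin":0},{"gripper":0.04,"slide":[0,0,0.061],"spin":0},{"gripper":0.04,"slide":[0,0,0.061],"spin":0}]}}

```text
time_s: 21.05
ee_pos: [0.6429, -0.1261, 0.2236]
eef_rot: [3.141, -0.001, -0.16]
force: [-0.8, -0.1, -2.7]
grip_width: 0.0593
grip_force: 40.0
```

{"fn": "jog_arm", "kwargs": {"rows": [{"gripper":0.04,"slide":[0,0,0.001],"spin":0},{"gripper":0.04,"slide":[0,0,0.001],"spin":0},{"gripper":0.04,"slide":[0,0,0.001],"spin":0}]}}

```text
time_s: 21.35
ee_pos: [0.6428, -0.1261, 0.2217]
eef_rot: [3.142, -0.0, -0.16]
force: [0.0, 0.4, -3.0]
grip_width: 0.0596
grip_force: 40.0
```

{"fn": "jog_arm", "kwargs": {"rows": [{"gripper":0.04,"slide":[0,0,0.001],"spin":0},{"gripper":0.04,"slide":[0,0,0.001],"spin":0},{"gripper":0.04,"slide":[0,0,0.001],"spin":0}]}}

```text
time_s: 21.65
ee_pos: [0.6427, -0.1261, 0.2206]
eef_rot: [3.142, 0.0, -0.16]
force: [-0.0, 1.1, -2.5]
grip_width: 0.0596
grip_force: 40.0
```

{"fn": "jog_arm", "kwargs": {"rows": [{"gripper":0.04,"slide":[0,0,0.001],"spin":0},{"gripper":0.04,"slide":[0,0,0.001],"spin":0},{"gripper":0.04,"slide":[0,0,0.001],"spin":0}]}}

```text
time_s: 21.95
ee_pos: [0.6428, -0.1261, 0.2205]
eef_rot: [3.142, -0.0, -0.16]
force: [-4.6, 1.4, 5.5]
grip_width: 0.0592
grip_force: 40.0
```

Contact. Releasing and rising.

{"fn": "jog_arm", "kwargs": {"rows": [{"gripper":0.08,"slide":[0,0,0],"spin":0},{"gripper":0.08,"slide":[0,0,0],"spin":0},{"gripper":0.08,"slide":[0,0,0],"spin":0},{"gripper":0.08,"slide":[0,0,0],"spin":0},{"gripper":0.08,"slide":[0,0,-0.03],"spin":0},{"gripper":0.08,"slide":[0,0,-0.07],"spin":0},{"gripper":0.08,"slide":[0,0,-0.1],"spin":0},{"gripper":0.08,"slide":[0,0,-0.1],"spin":0}]}}

```text
time_s: 22.75
ee_pos: [0.6432, -0.1262, 0.3246]
eef_rot: [3.141, -0.007, -0.16]
force: [0.0, -0.5, 0.2]
grip_width: 0.0798
grip_force: 0.0
```

{"fn": "jog_arm", "kwargs": {"rows": [{"gripper":0.08,"slide":[0,0,0],"spin":0},{"gripper":0.08,"slide":[0,0,0],"spin":0},{"gripper":0.08,"slide":[0,0,0],"spin":0},{"gripper":0.08,"slide":[0,0,0],"spin":0}]}}

```text
time_s: 23.15
ee_pos: [0.6427, -0.1261, 0.3186]
eef_rot: [-3.141, 0.002, -0.16]
force: [-0.5, -0.9, -0.0]
grip_width: 0.0802
grip_force: 0.0
```

```bash
python3 look.py 10 wrist side; python3 - <<'E'
from h import *
for n in ["wrist10","side10"]:
    W=np.load("/tmp/%s.npz"%n)["W"]
    print("base",rect(pts(W,(.643,-.126),.08,.032,.04)))
    print("punch",circ(pts(W,(.495,-.207),.04,.04,.052)),"ring",circ(pts(W,(.461,.235),.03,.021,.0275)),"blk",rect(pts(W,(.635,.104),.05,.045,.053)),"tin",circ(pts(W,(.64,-.345),.05,.07,.09)))
E
```

```text
[ 0.6428 -0.1261  0.3189] [-3.1415e+00  1.1000e-03 -1.6020e-01] 0.07980365277603324 0.0 23.2
base (10670, array([ 642.3, -126.6]), array([ 60.2, 109.9]), 81.2, 37.1)
punch (310, array([ 495.5, -205. ]), 11.1, 48.8) ring 0 blk (2438, array([639.7, 102.5]), array([43.4, 54.7]), 3.8, 49.8) tin (3275, array([ 640. , -343.1]), 29.1, 80.9)
base (972, array([ 643.2, -126.5]), array([ 63.6, 112.2]), 80.5, 36.0)
punch (110, array([ 493.9, -207. ]), 12.4, 47.0) ring (80, array([460.9, 233.8]), 21.7, 24.0) blk (231, array([635.3, 104.1]), array([53.4, 57.6]), 2.7, 49.0) tin (846, array([ 639.7, -346.2]), 29.0, 80.0)
```

View pics/side10.png

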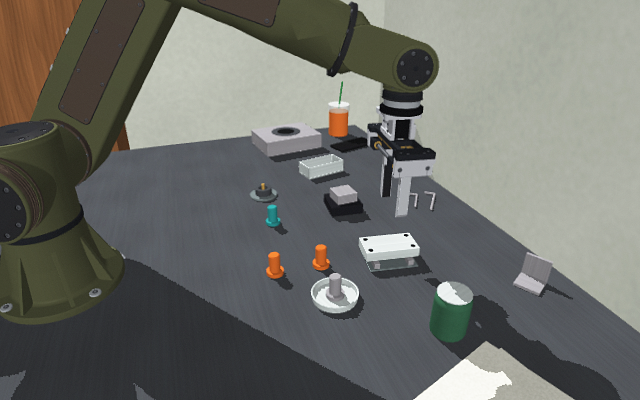

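All four parts are seated: punch (335,285), ring (263,190), block (343,193), plate (389,247). The tin and box have not moved. Handing in.

```bash
python3 -c "
from station import workorder; print(workorder.hand_in())"
```

```text
the job is handed in; nothing more can be done
None
```

I set the punch, ring, block and base plate on their stations in that order and handed the job in at about 23 s; the last camera check had all four seated and within limits, and the hand-in gave no verdict.

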